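Seat the keyed drive shaft in the net-winder hub and hold the brake off

ROBOT

A 6-joint arm with a two-finger parallel gripper is mounted at the origin on the work surface. World frame = base frame: x ahead of the robot, y to its left, z up, the work surface at z = 0. Lengths are in mm, angles in degrees, forces in N, time in s.
With the tool pointing down it reaches from about 350 to 850 mm from the base axis. Payload 8.1 kg.
Tool frame: the origin (TCP) lies midway between the tips of the shut fingers; the grasp point (between the pads) lies 19 mm behind it (r.pinch_z is the distance from the TCP to the grasp point, in mm); z points along the fingers, y is the line along which they close (so a half turn about z gives the same grasp; the last joint's range is limited). The gripper opens to 85 mm and grips with 20 to 120 N. Pads are 22 mm wide; open, the fingers measure 114 mm over their backs; the gripper's body (76 mm by 85 mm) begins 54 mm behind the grasp point. The pads swing forward as they close: fully open they stand 13 mm farther back than shut.
Start: joints at [-78.575, 7.471, 85.268, -0, 87.261, -4.893], TCP at [168.599, -575.829, 199.392] pointing down, gripper open.
Joint ranges: [-169.43, 169.43], [-51.17, 129.36], [1.28, 143.12], [-76.62, 256.62], [0, 156.53], [-152.29, 152.29]. Speed limits (degrees/s): [136.94, 136.94, 159.86, 180, 180, 180].

INTERFACE

Orientations are given as [roll, pitch, yaw] about the fixed x, y, z axes, in that order (R = Rz(yaw) Ry(pitch) Rx(roll)).
In Python, from bench import sensors, optics, job, r gives the robot as it stands.
- The arm moves only by the tool play_rows, never from a script. Its argument "motion" is a list that holds one entry, the list of rows, each a list of 6 numbers: the shift along the tool's x, y, z in cm, then the turn, a rotation vector about the tool's x, y, z in degrees. In form: [[[x, y, z, ax, ay, az], ...]]. A call has 1 to 5 rows; each row is the pose to reach, as a shift and turn from the pose commanded when the call began, along the tool's axes at that moment; what a row does not reach only later rows make up. A row lasts 1/10 s, in which the tool goes at most 50 mm and 8.59 degrees, less where a joint would pass 70% of its speed; a pose out of reach is approached as far as the arm can. A call with a gripper value outside its range is refused whole. "jaw" is the opening, from 0 (shut) to 1 (fully open), set as the call begins (left out, the last holds). The fingers move at their own pace and stop on an object; "squeeze" is the grip in N (left out, the last holds). Time passes only in rows, so rows that repeat a pose let the fingers close. It gives the time, the measured TCP pose, the force, the opening and the grip force at its end, in the units of the state.
- sensors.sense(): the state, without advancing time (a new reading comes with each control period).
- optics.snapshot(name): name is "scene" or "side" or "wrist"; returns a dict with "pixels" (480x640x3 uint8, red, green, blue), "mtx" (3x3 intrinsics, pixels), "k1" (the pictures are not rectified: a ray, as slopes to the right and down, at radius r is drawn at 1 + k1 r^2 times it, then the intrinsics apply), "R" (3x3) and "t" (3): a world point X has camera coordinates R X + t; the wrist camera has in their place "T_tool_cam" (4x4, takes a point from camera to tool coordinates, whose origin is the TCP and whose axes are the flange's). Camera axes: x right, y down, z forward; pixel columns grow to the right and rows downward; lengths in mm; the calibration is good to about 2 mm. A picture is of the moment at which its call begins: read the wrist's pose just before it. There is no depth.
- job.hand_in(): hands the job in; it is judged then, once.
The state is a dict: "time": time; "joint_pos": joint angles; "qd": joint speeds; "joint_efforts": joint torques, N m; "tool_pos": TCP position; "tcp_rot": TCP orientation; "ft_force": force on the tool from outside, world axes, zero at the start; "wrist_torque": the same for the moment, N m; "finger_gap": finger opening in mm; "grip_force": force on a finger pad.
Only numpy, scipy, OpenCV 4.12 (cv2) and the standard library are available. Lean on these libraries where they do the work, as an engineer would, in place of code of your own. Each camera call takes 0.05 s, during which the arm holds its last target. There are 200 camera calls.

TASK

Take the keyed drive shaft out of its wooden holder and push it down into the hub of the net winder, turning it until its key slips into the keyway. Then keep pushing against the brake spring until the collar is fully home on the hub, and finish still gripping the shaft and holding it down there (the spring lifts it if you let go). Leave the other things on the bench where they are.

Things in the scene. Friction and masses are not known exactly. Their poses are not given: they have to be found in the camera images.
- shaft_grip (a point): Centre of the T-handle of the loose upright steel shaft (0.22-0.42 kg). The handle is a flat bar 70 mm long (x), 18 wide (y), 24 high, with a 28 mm ball at its +x end, 43 mm from the axis. Grip it mid-bar, across its width. z up the shaft's axis; x to the ball, the same side as the key. Below, on the axis: 12 mm thick stem, then a collar of 48 mm diameter, 42 to 48 mm down; foot 112 mm down.
- shaft: The same shaft, same axes; origin at the centre of its foot (lower end), 112 mm below shaft_grip. Round, 24 mm diameter, from the foot up to the collar's underside at 64 mm; lowest 5 mm tapered to 17 mm diameter. The key is a rib on the +x side, 8 mm wide, reaching 19 mm from the axis, from 30 to 54 mm above the foot; below 30 mm the shaft is plain round.
- hub_mouth (a point): Centre of the bore in the top face of the net winder's steel hub (62 mm diameter), 120 mm above the bench; z up, x along the keyway. Round bore 26.5 mm diameter; keyway slot 11 mm wide out to 21 mm from the axis, +x side only, full depth. Key off the slot: the shaft stops with its foot 30 mm down. Home: collar on this face, foot 64 mm down, shaft_grip 48 mm above, shaft x along hub x.
- winder: Net winder, fixed to the bench and not turning: grey round base of 170 mm diameter, bare-metal drum with upright axis, cheeks of 150 mm diameter (top one 104 mm above the bench), hub in its middle rising to 120 mm. Origin at the centre of its underside on the bench, axes as hub_mouth.
- brake (a joint): The spring brake plunger at the bottom of the bore, m pushed down: 0 at rest, when its top lies 46 mm below the hub's top face; 0.018 when the shaft is home. It pushes up with about 4.5 N at first touch and 11.7 N at home
- holder: Fixed plywood block 100 x 100 x 40 mm with a round hole of 27 mm diameter, 28 mm deep, in which the shaft's foot stands; origin at the centre of its underside
- sample_jar: Bystander: clear jar with lid, 48 mm diameter, 75 mm tall; origin at its underside
- net_float: Bystander: oval net float standing on end, 76 mm diameter, 100 mm tall; origin at its underside
- dish_ring: Bystander: flat ring, 76 mm diameter, 14 mm high, lying at the right-hand far corner; origin at its underside
- scrub_brush: Bystander: small hand brush lying on the bench beyond the work; origin at its underside
Things that resemble listed ones, but are neither listed nor needed, are in the scene too. Several things have the shape of the holder; the one meant has the colours described above.

How it is judged:
By the outcome, as a careful person would: the job done as asked, in the order asked, and still so for the second after the job is handed in, while the arm keeps its last pose, push and grip.
It also fails if it takes over 48 s, if anything falls off the work surface, if the arm or the gripper's body presses on something with over 40 N, if the wrist force passes 120 N, or if a joint passes its speed limit or range.

## Working session

There is one attempt and no reset: what is moved stays moved. The work goes in short steps, Python scripts to look and compute and a tool call to move; the robot and the scene stay as the last step left them, time stands still between calls to the robot, and variables do not carry over. Pictures are saved under pics/ and viewed, at most 10 in all, crops included, and the job is handed in when it is done.

Besides the shell and the picture viewer there is one more tool, called after ">>>" as name([rows], argument=value, ...), one row to a line, values as JSON. play_rows: Moves the arm, as the interface text tells. Its arguments: {"type":"object","properties":{"motion":{"type":"array","items":{"type":"array","items":{"type":"array","items":{"type":"number"}}}},"jaw":{"type":"number"},"squeeze":{"type":"number"}},"required":["motion"]}

```bash
ls; mkdir -p pics
python3 - <<'E'
from bench import sensors, optics, job, r
import cv2,numpy as np
s=sensors.sense();print(s['time'],s['tool_pos'],s['tcp_rot'],s['finger_gap'],r.pinch_z)
for n in ['scene','side']:
    d=optics.snapshot(n);cv2.imwrite(f'pics/{n}0.png',d['pixels'][...,::-1]);print(n,d['mtx'],d['k1'],d['R'],d['t'])
E
```

```text
pics
0.0 [ 168.47785075 -575.23771542  198.33947468] [-1.79896322e+02 -9.42962802e-03  1.63169440e+01] 85.49272951522771 18.700000000000003
scene [[458.70784713   0.         315.0502336 ]
 [  0.         458.70784713 241.06901434]
 [  0.           0.           1.        ]] -0.015396860622324164 [[-0.31625246  0.94867234 -0.00227317]
 [ 0.70662082  0.23396125 -0.66779425]
 [-0.6329861  -0.21279785 -0.74434244]] [ 129.0436164  -337.88812651 1536.48409501]
side [[505.07713695   0.         310.31715597]
 [  0.         505.07713695 239.40067449]
 [  0.           0.           1.        ]] -0.034048851699660855 [[-0.88655298 -0.46261839  0.00283574]
 [-0.3590975   0.68427712 -0.63467614]
 [ 0.29167242 -0.56369234 -0.77277303]] [ 514.23241709  250.49037277 1159.84889748]
```

View pics/scene0.png

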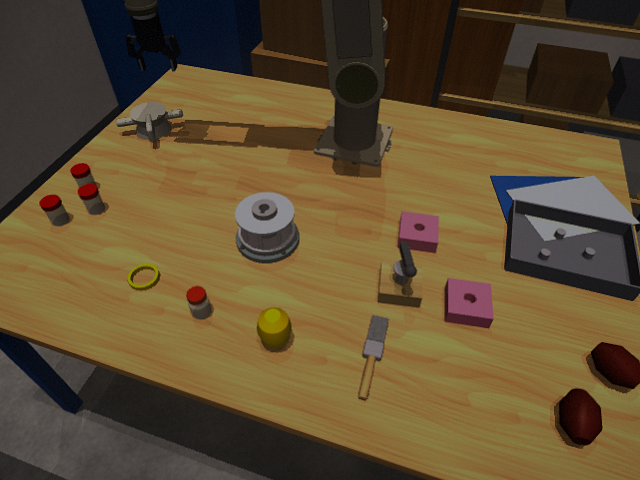

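View pics/side0.png

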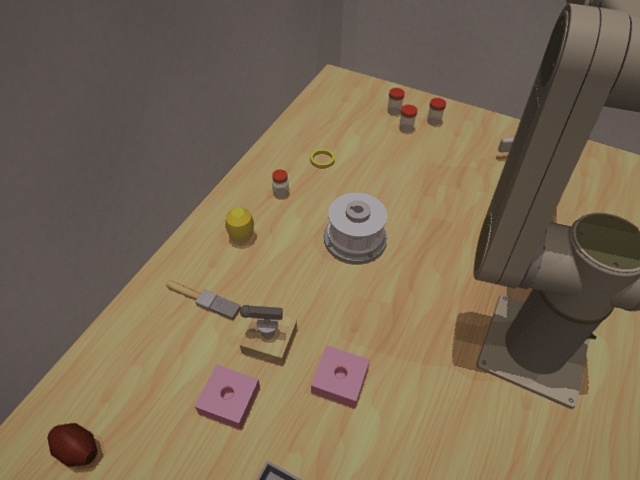

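The scene shows the winder at (265,230) and three holder-shaped blocks: plywood at (400,285), pink at (419,232) and pink at (469,302). The plywood one fits, since it is wood and has the shaft standing in it. In the side view it is at (269,338). I'll confirm with an enlarged crop.

Run:
```python
import cv2,numpy as np
a=cv2.imread('pics/scene0.png');b=cv2.imread('pics/side0.png')
c=lambda im,x,y,w=80,h=60:cv2.resize(im[y:y+h,x:x+w],(400,300),interpolation=cv2.INTER_CUBIC)
m=np.vstack([np.hstack([c(a,365,230,100,75),c(a,225,180)]),np.hstack([c(b,220,290,100,75),c(b,318,180)])])
cv2.imwrite('pics/crop1.png',cv2.convertScaleAbs(m,alpha=1.5))
```

```text
(no output)
```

View pics/crop1.png

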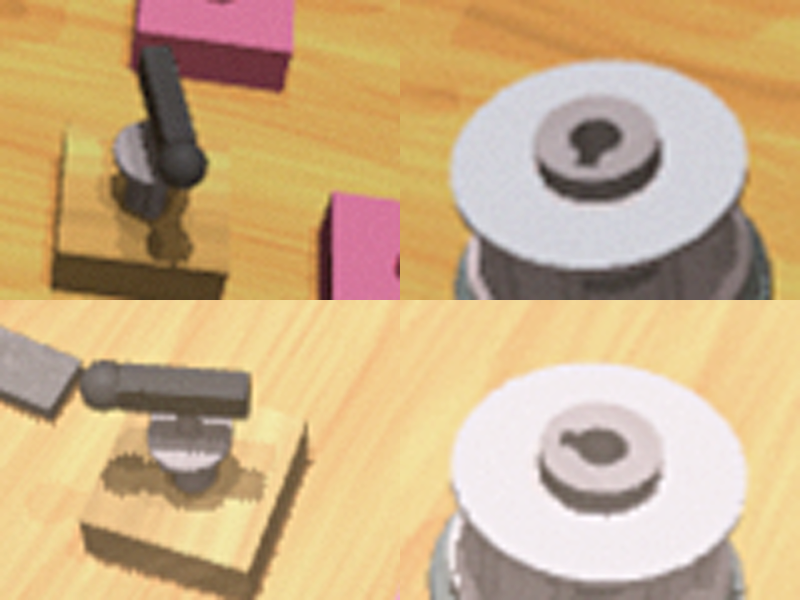

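The crop confirms it: the shaft stands in the plywood block, with the ball at scene (411,271) and side (245,311). The hub bore is at scene (264,207) and side (359,209), and its slot points to scene (261,213) and side (351,208).

```bash
cat > h.py <<'E'
import numpy as np,cv2
from scipy.spatial.transform import Rotation as Ro
from bench import sensors, optics, job, r
def cam(n):
    s=sensors.sense(); d=optics.snapshot(n)
    if n=='wrist':
        T=np.eye(4);T[:3,:3]=Ro.from_euler('xyz',s['tcp_rot'],degrees=True).as_matrix();T[:3,3]=s['tool_pos']
        M=np.linalg.inv(T@d['T_tool_cam']);d['R'],d['t']=M[:3,:3],M[:3,3]
    return d
def ray(d,p):
    K=d['mtx'];u=(np.array(p,float)-[K[0,2],K[1,2]])/K[0,0];q=u.copy()
    for _ in range(20):q=u/(1+d['k1']*(q@q))
    R,t=np.array(d['R']),np.array(d['t']).ravel()
    v=R.T@np.r_[q,1];return -R.T@t,v/np.linalg.norm(v)
def plane(d,p,z):
    o,v=ray(d,p);return o+v*(z-o[2])/v[2]
def tri(d1,p1,d2,p2):
    A=np.zeros((3,3));b=np.zeros(3)
    for d,p in((d1,p1),(d2,p2)):
        o,v=ray(d,p);P=np.eye(3)-np.outer(v,v);A+=P;b+=P@o
    return np.linalg.solve(A,b)
def proj(d,X):
    c=np.array(d['R'])@X+np.array(d['t']).ravel();q=c[:2]/c[2];q=q*(1+d['k1']*(q@q));K=d['mtx'];return q*K[0,0]+[K[0,2],K[1,2]]
E
python3 - <<'E'
from h import *
a,b=cam('scene'),cam('side')
for n,p,q,z in [('ball',(410.75,270.75),(245.5,311.2),124),('barend',(403.7,245),(280,313),130),('bore',(264.4,206.8),(358.6,209.4),120),('slot',(261.4,212.6),(350.6,207.6),120)]:
    print(n,tri(a,p,b,q).round(1),plane(a,p,z).round(1),plane(b,q,z).round(1))
w=cam('wrist');print(w['T_tool_cam'].round(3),w['mtx'][0,0])
E
```

```text
ball [590.7 282.6 121.4] [593.7 284.  124. ] [589.3 282.2 124. ]
barend [522.4 253.2 123.5] [529.4 254.9 130. ] [519.8 254.8 130. ]
bore [ 498.8 -105.2  116.3] [ 503.6 -101.7  120. ] [ 497.6 -104.   120. ]
slot [ 519.8 -104.   114.7] [ 525.1 -100.8  120. ] [ 518.  -100.2  120. ]
[[   0.      -0.945   -0.328   85.051]
 [   1.      -0.       0.       0.411]
 [  -0.      -0.328    0.945 -174.501]
 [   0.       0.       0.       1.   ]] 379.7071200026068
```

>>> play_rows([
  [[3.6,-3.3,-0.4,0,0,0],[7.2,-6.6,-0.8,0,0,0],[10.8,-9.9,-1.2,0,0,0],[14.4,-13.2,-1.6,0,0,0],[18,-16.5,-2,0,0,0]],
], jaw=0.6)

```text
time: 0.75
tool_pos: [295.5, -365.2, 219.5]
tcp_rot: [180.0, -0.0, 16.3]
ft_force: [1.3, 0.8, 0.8]
finger_gap: 50.9
grip_force: 0.0
```

>>> play_rows([
  [[3.6,-3.3,0,0,0,0],[7.2,-6.6,0,0,0,0],[10.8,-9.9,0,0,0,0],[14.4,-13.2,0,0,0,0],[18,-16.5,0,0,0,0]],
])

```text
time: 1.25
tool_pos: [422.0, -156.1, 219.6]
tcp_rot: [180.0, -0.0, 16.3]
ft_force: [0.5, -0.1, -0.0]
finger_gap: 51.1
grip_force: 0.0
```

>>> play_rows([
  [[3.6,-3.3,0,0,0,0],[5.2,-4.2,0,0,0,0],[5.2,-4.2,0,0,0,0],[5.2,-4.2,0,0,0,0]],
])

```text
time: 1.65
tool_pos: [459.3, -103.0, 219.2]
tcp_rot: [-180.0, 0.0, 16.4]
ft_force: [-0.2, -0.2, 0.4]
finger_gap: 51.4
grip_force: 0.0
```

Run:
```python
from h import *
s=sensors.sense();print(s['time'],s['tool_pos'],s['tcp_rot'],s['finger_gap'],s['ft_force'],np.abs(s['qd']).max())
d=cam('wrist');cv2.imwrite('pics/w1.png',d['pixels'][...,::-1]);np.save('w1.npy',d,allow_pickle=True)
print(proj(d,np.array([500,-103,120])))
```

```text
1.65 [ 459.25621438 -102.98230404  219.21491087] [-1.79999635e+02  4.35132579e-02  1.63911388e+01] 51.35700361684236 [-0.18394179 -0.1691304   0.41755578] 1.9077858207533187
[332.15920286 169.25858755]
```

View pics/w1.png

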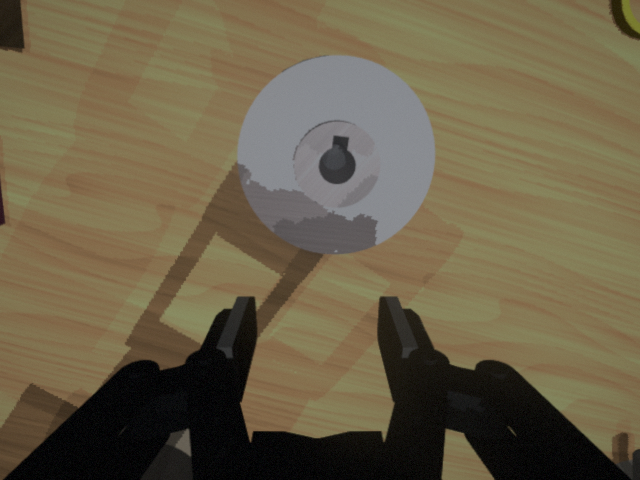

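The wrist view shows the bore at about (337,165), the slot tip near (341,137), and the hub rim about 44 px in radius. Next I'll measure these by mask.

Run:
```python
from h import *
d=np.load('w1.npy',allow_pickle=True).item();g=cv2.cvtColor(d['pixels'],cv2.COLOR_RGB2GRAY)
m=np.zeros_like(g);m[115:205,290:385]=255
b=((g<75)&(m>0)).astype(np.uint8)
n,l,st,c=cv2.connectedComponentsWithStats(b);k=l[168,338];print(st[k])
P=np.array([plane(d,(x,y),120)[:2] for y,x in zip(*np.where(l==k))])
# bore: fit circle from contour points on the far half from slot
cs=max(cv2.findContours((l==k).astype(np.uint8),cv2.RETR_EXTERNAL,cv2.CHAIN_APPROX_NONE)[0],key=len)[:,0]
C=np.array([plane(d,p,120)[:2] for p in cs]);print('centroid',P.mean(0))
from scipy.optimize import least_squares
o=P.mean(0);ax=np.array([1,0.])
for it in range(8):
    s=(C-o)@ax<4
    q=least_squares(lambda v:np.hypot(*(C[s]-v[:2]).T)-v[2],[*o,13]).x;o=q[:2]
    rr=np.hypot(*(P-o).T);T=P[(rr>15)];ax=T.mean(0)-o;ax/=np.hypot(*ax)
print('bore',q,'slot yaw',np.degrees(np.arctan2(ax[1],ax[0])),len(T),rr.max())
# top cheek circle at z=104
e=((g>85)&(cv2.cvtColor(d['pixels'],cv2.COLOR_RGB2HSV)[...,1]<60)).astype(np.uint8)
f=cv2.morphologyEx(e,cv2.MORPH_OPEN,np.ones((5,5)));k=max(cv2.findContours(f,0,2)[0],key=cv2.contourArea)[:,0]
H=np.array([plane(d,p,104)[:2] for p in k]);q=least_squares(lambda v:np.hypot(*(H-v[:2]).T)-v[2],[*o,75],loss='soft_l1').x;print('cheek',q)
```

```text
[ 319  136   36   48 1160]
centroid [ 505.95781239 -105.09804177]
bore [ 503.45492631 -105.44327288   12.46199979] slot yaw 9.710122851047137 128 20.91107150247355
cheek [ 503.92363664 -105.4799154    74.7433007 ]
```

>>> play_rows([
  [[2.1,-4.5,-0.8,0,0,-1.5],[4.2,-9,-1.6,0,0,-3],[6.3,-13.5,-2.4,0,0,-4.5],[8.4,-18,-3.2,0,0,-6],[10.4,-22.5,-4,0,0,-7]],
])

```text
time: 2.2
tool_pos: [496.1, 141.2, 259.8]
tcp_rot: [180.0, -0.0, 23.2]
ft_force: [0.1, -0.2, -1.0]
finger_gap: 51.1
grip_force: 0.0
```

>>> play_rows([
  [[2.4,-4,0,0,0,0],[3.5,-9.3,0,0,0,0],[3.5,-9.3,0,0,0,0],[3.5,-9.3,0,0,0,0],[3.5,-9.3,0,0,0,0]],
])

```text
time: 2.7
tool_pos: [491.7, 238.5, 259.2]
tcp_rot: [180.0, 0.0, 23.2]
ft_force: [-0.5, -0.6, 0.3]
finger_gap: 51.2
grip_force: 0.0
```

Run:
```python
from h import *
s=sensors.sense();print(s['time'],s['tool_pos'],s['tcp_rot'],np.abs(s['qd']).max())
d=cam('wrist');cv2.imwrite('pics/w2.png',d['pixels'][...,::-1]);np.save('w2.npy',d,allow_pickle=True)
print(proj(d,np.array([551,266,124])),proj(d,np.array([590.7,282.6,124])))
```

```text
2.7 [491.65637012 238.54053667 259.1927097 ] [1.79962677e+02 1.35905829e-02 2.32245758e+01] 0.9190709774894043
[313.7770429  128.41207799] [314.17010916  69.84215119]
```

View pics/w2.png

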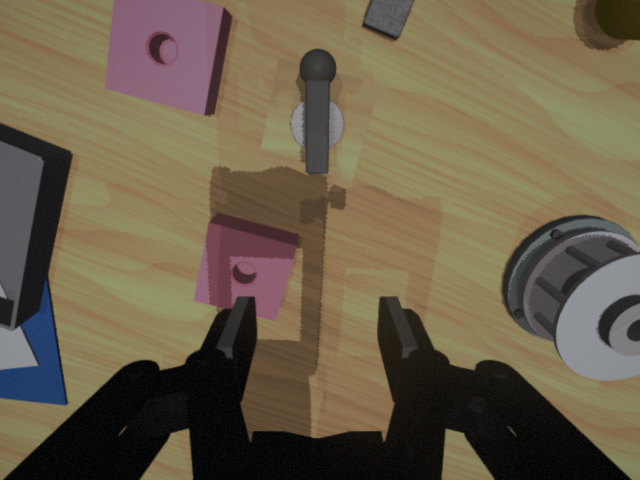

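The wrist view shows the ball at (318,67) and the bar running down to (317,173), with the collar around (317,124). The bar lies nearly along tool x.

Run:
```python
from h import *
d=np.load('w2.npy',allow_pickle=True).item();g=cv2.cvtColor(d['pixels'],cv2.COLOR_RGB2GRAY)
for y in (95,110,140,155,165):
    x=np.where(g[y,295:345]<75)[0]+295;print(y,x.min(),x.max(),plane(d,((x.min()+x.max())/2,y),136)[:2].round(1),(plane(d,(x.max()+.5,y),136)-plane(d,(x.min()-.5,y),136)).round(1))
for p,z in [((318,67),124),((317,173),136)]: print(plane(d,p,z).round(1))
```

```text
95 303 329 [574.5 274.1] [  7.9 -18.4   0. ]
110 305 328 [564.8 269.6] [  7.1 -16.5   0. ]
140 305 328 [544.6 260.9] [  7.2 -16.9   0. ]
155 305 327 [534.  256.8] [  7.  -16.4   0. ]
165 306 327 [527.1 253.4] [  6.8 -15.8   0. ]
[593.7 280.7 124. ]
[521.4 250.6 136. ]
```

>>> play_rows([
  [[3.5,0.1,1.5,0,0,0],[6.7,0.1,4,0,0,0],[6.7,0.1,7,0,0,0],[6.7,0.1,9,0,0,0],[6.7,0.1,9,0,0,0]],
])

```text
time: 3.25
tool_pos: [551.5, 263.0, 164.9]
tcp_rot: [-180.0, 0.4, 23.2]
ft_force: [-0.7, -0.2, -0.6]
finger_gap: 51.3
grip_force: 0.0
```

Run:
```python
from h import *
s=sensors.sense();print(s['time'],s['tool_pos'],s['tcp_rot'],s['ft_force'])
d=cam('wrist');cv2.imwrite('pics/w3.png',d['pixels'][...,::-1]);np.save('w3.npy',d,allow_pickle=True)
g=cv2.cvtColor(d['pixels'],cv2.COLOR_RGB2GRAY)
print(proj(d,np.array([554,264,136])),proj(d,np.array([593.5,281,124])))
```

```text
3.25 [551.51929709 262.955319   164.86558526] [-179.99654725    0.41749456   23.16192595] [-0.71779972 -0.24971046 -0.64774237]
[316.01620409 252.41920722] [315.84363168 174.42368935]
```

View pics/w3.png

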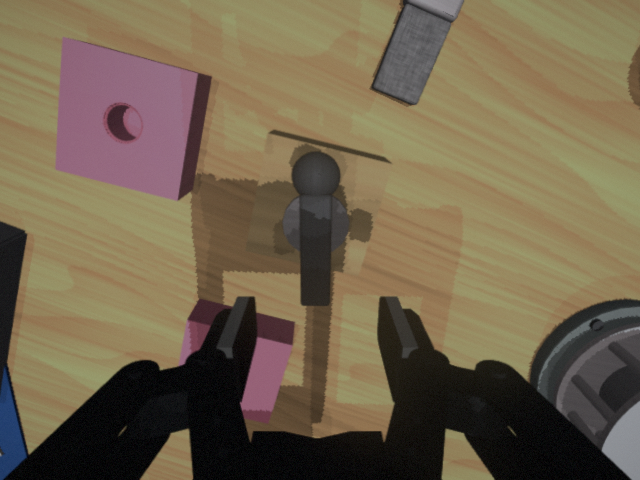

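The ball is at (316,175), which matches the prediction. I'll descend and check that the pose settles.

>>> play_rows([
  [[0,0,2,0,0,0],[0,0,4,0,0,0],[0,0,5.5,0,0,0],[0,0,6.2,0,0,0],[0,0,6.2,0,0,0]],
])

```text
time: 3.8
tool_pos: [553.0, 265.4, 107.0]
tcp_rot: [180.0, 0.0, 23.3]
ft_force: [0.9, -0.3, -0.4]
finger_gap: 51.3
grip_force: 0.0
```

>>> play_rows([
  [[0,0,0,0,0,0],[0,0,0,0,0,0]],
])

```text
time: 4.0
tool_pos: [554.1, 266.2, 108.7]
tcp_rot: [180.0, -0.1, 23.3]
ft_force: [-0.6, -0.0, -0.1]
finger_gap: 51.1
grip_force: 0.0
```

>>> play_rows([
  [[0,0.12,0.3,0,0,0],[0,0.12,0.3,0,0,0]],
])

```text
time: 4.2
tool_pos: [553.8, 264.7, 104.3]
tcp_rot: [180.0, -0.0, 23.3]
ft_force: [-0.2, 0.0, -0.2]
finger_gap: 51.1
grip_force: 0.0
```

>>> play_rows([
  [[0,0,0,0,0,0],[0,0,0,0,0,0],[0,0,0,0,0,0],[0,0,0,0,0,0],[0,0,0,0,0,0]],
], jaw=0, squeeze=90)

```text
time: 4.7
tool_pos: [554.0, 265.0, 104.7]
tcp_rot: [-180.0, -0.1, 23.3]
ft_force: [-0.4, 2.1, 3.8]
finger_gap: -0.1
grip_force: 1.7
```

>>> play_rows([
  [[0,0,0,0,0,0],[0,0,0,0,0,0],[0,0,0,0,0,0]],
])

```text
time: 5.0
tool_pos: [553.9, 265.0, 104.6]
tcp_rot: [-180.0, -0.0, 23.3]
ft_force: [0.6, 0.3, 5.3]
finger_gap: 0.1
grip_force: 2.7
```

The jaws shut fully without gripping the bar, so I need to look.

Run:
```python
from h import *
A=cam('wrist')['pixels'];a=cam('scene')['pixels'];b=cam('side')['pixels']
c=lambda im,x,y,w=120,h=90:cv2.resize(im[y:y+h,x:x+w],(400,300),interpolation=cv2.INTER_CUBIC)
m=np.vstack([np.hstack([c(a,345,210),c(b,200,250)]),np.hstack([c(A,200,170,240,180),c(A,0,0,640,480)])])
cv2.imwrite('pics/g1.png',cv2.convertScaleAbs(m[...,::-1],alpha=1.6))
```

```text
(no output)
```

View pics/g1.png

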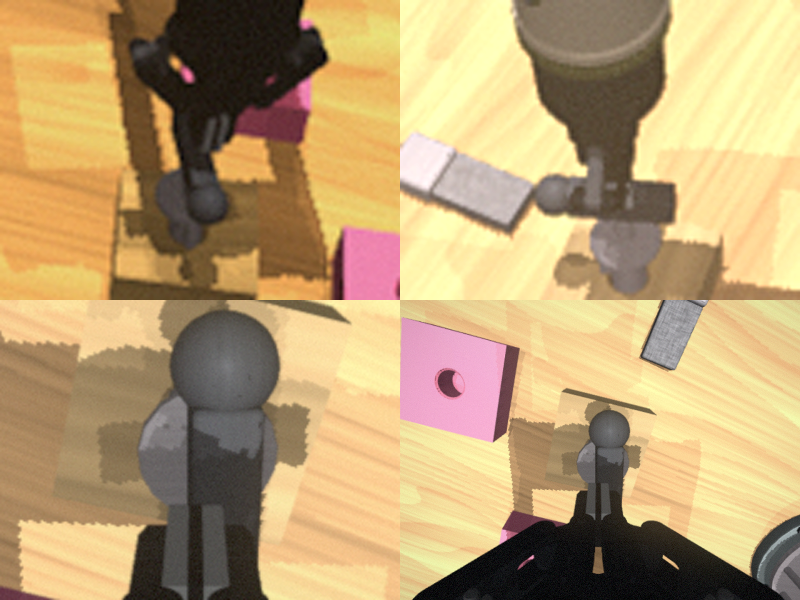

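Run:
```python
from h import *
a,b=cam('scene'),cam('side');s=sensors.sense();print(s['time'],s['tool_pos'],s['finger_gap'],s['grip_force'],s['ft_force'],s['wrist_torque'])
X=s['tool_pos'];print(proj(a,X),proj(b,X))
print('ball',tri(a,(407.7,270.6),b,(245.6,308.5)))
for n,d,x,y in(('a',a,375,215),('b',b,230,275)):
    im=cv2.resize(d['pixels'][y:y+60,x:x+60],(400,400),interpolation=cv2.INTER_CUBIC)[...,::-1]
    p=((proj(d,X)+.5-[x,y])*400/60).astype(int);cv2.circle(im:=np.ascontiguousarray(cv2.convertScaleAbs(im,alpha=2.2)),tuple(map(int,p)),4,(0,0,255),1)
    globals()[n+'i']=im
cv2.imwrite('pics/g2.png',np.hstack([ai,bi]))
```

```text
5.25 [553.9771208  264.94469818 104.66973707] -0.04037345686437359 2.68324410670175 [-0.32997758  1.21344044  5.14816292] [0.1381729  0.08246033 0.02495306]
[404.40216501 260.97168127] [264.46441822 316.34942725]
ball [593.5210643  276.65652371 122.44338908]
```

View pics/g2.png

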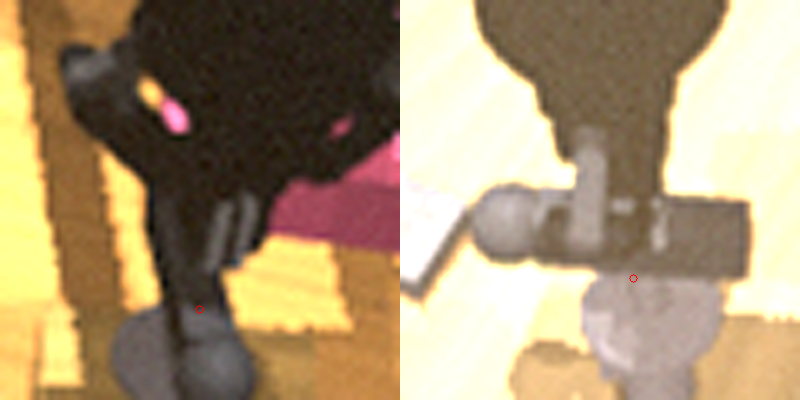

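The picture shows the shut fingers beside the bar on its +y side, with the shaft tilted slightly in its hole. The ball is still at z≈122, and nothing has fallen. I'll reopen and re-measure.

>>> play_rows([
  [[0,0,0,0,0,0],[0,0,0,0,0,0],[0,0,0,0,0,0],[0,0,0,0,0,0]],
], jaw=0.6, squeeze=40)

```text
time: 5.65
tool_pos: [553.2, 264.5, 103.5]
tcp_rot: [-180.0, 0.1, 23.3]
ft_force: [-0.2, 0.4, -0.4]
finger_gap: 51.2
grip_force: 0.0
```

Run:
```python
from h import *
s=sensors.sense();print(s['time'],s['tool_pos'],s['tcp_rot'],s['finger_gap'],s['grip_force'],s['ft_force'],s['wrist_torque'])
A=cam('wrist');a,b=cam('scene'),cam('side')
for n,d in(('w4',A),('a4',a),('b4',b)):np.save(n+'.npy',d,allow_pickle=True)
c=lambda im,x,y,w,h,W,H:cv2.resize(im[y:y+h,x:x+w],(W,H),interpolation=cv2.INTER_CUBIC)
m=np.hstack([c(A['pixels'],200,130,240,240,400,400),np.vstack([c(a['pixels'],370,215,70,35*1,400,200),c(b['pixels'],225,290,70,35,400,200)])])
cv2.imwrite('pics/g3.png',cv2.convertScaleAbs(m[...,::-1],alpha=2))
```

```text
5.65 [553.18453732 264.54830423 103.49962817] [-1.79999952e+02  7.43812998e-02  2.33127571e+01] 51.208588821324106 0.0 [-0.20552492  0.38533937 -0.43630413] [ 0.00266794 -0.0032862  -0.039301  ]
```

View pics/g3.png

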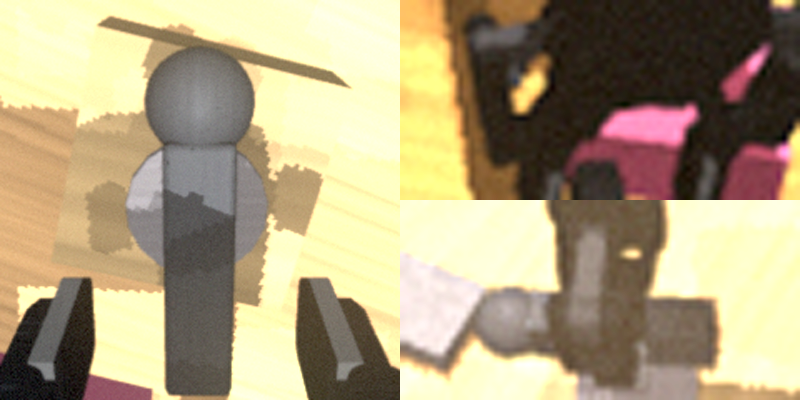

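The open view shows the bar upright and centred between the fingers: ball at about (320,190) and bar end at about (320,364) in wrist pixels.

Run:
```python
from h import *
A,a,b=[np.load(n+'.npy',allow_pickle=True).item() for n in('w4','a4','b4')]
w3=np.load('w3.npy',allow_pickle=True).item();w2=np.load('w2.npy',allow_pickle=True).item()
print(proj(A,np.array([593.7,281,124])),proj(A,np.array([521.5,250.5,136])), A['k1'],A['mtx'])
print('ball w4@124',plane(A,(320,190),124),'end@136',plane(A,(320,364),136))
print('tri w3-w4',tri(w3,(316,175),A,(320,190)),'w2-w4',tri(w2,(318,67),A,(320,190)),'w2-w3',tri(w2,(318,67),w3,(316,175)))
print('end w2-w4',tri(w2,(317,173),A,(320,364)),'w3',tri(w2,(317,173),w3,(316,305)))
print('hsv balls');
g=cv2.cvtColor(b['pixels'],cv2.COLOR_RGB2GRAY)
print('side ball', tri(a,(410.75,270.75),b,(225+(503-400)*70/400,290+(320-200)*35/200)))
```

```text
[317.88296114 206.20191794] [316.56070213 378.33768088] -0.037063702329286484 [[379.70712      0.         316.82493465]
 [  0.         379.70712    233.71478117]
 [  0.           0.           1.        ]]
ball w4@124 [600.39275985 282.93925895 124.        ] end@136 [529.46616604 252.23853703 136.        ]
tri w3-w4 [561.37863036 266.00062381 -62.95661208] w2-w4 [595.58613912 281.05861545 101.07535212] w2-w3 [593.52559191 280.79144917 125.44061606]
end w2-w4 [519.64696418 248.81590226 122.86390328] w3 [521.23268212 250.2437932  134.31961532]
hsv balls
side ball [594.04243982 284.17209096 124.30331856]
```

>>> play_rows([
  [[0.3,0,0.6,0,0,0],[0.6,0,1.0,0,0,0],[0.6,0,1.0,0,0,0],[0.6,0,1.0,0,0,0]],
])

```text
time: 6.2
tool_pos: [559.0, 267.1, 93.7]
tcp_rot: [-180.0, 0.0, 23.3]
ft_force: [-1.7, -0.1, 0.4]
finger_gap: 51.3
grip_force: 0.0
```

>>> play_rows([
  [[0,0,0,0,0,0],[0,0,0,0,0,0],[0,0,0,0,0,0]],
], jaw=0.25)

```text
time: 6.5
tool_pos: [559.3, 267.2, 94.5]
tcp_rot: [-180.0, -0.0, 23.3]
ft_force: [-0.2, -0.3, -0.7]
finger_gap: 21.4
grip_force: 0.0
```

Run:
```python
from h import *
s=sensors.sense();print(s['time'],s['tool_pos'],s['tcp_rot'],s['finger_gap'],s['grip_force'],s['ft_force'])
d=cam('wrist');np.save('w5.npy',d,allow_pickle=True);cv2.imwrite('pics/w5.png',d['pixels'][...,::-1])
g=cv2.cvtColor(d['pixels'],cv2.COLOR_RGB2GRAY)
print(proj(d,np.array([593.6,281,124])),proj(d,np.array([521.5,250.5,136])))
# ball: circle detect
c=cv2.HoughCircles(cv2.GaussianBlur(g[100:300,220:420],(5,5),1),cv2.HOUGH_GRADIENT,1,50,param1=60,param2=15,minRadius=25,maxRadius=45);print(c+[220,100,0] if c is not None else None)
```

```text
6.5 [559.26164706 267.226343    94.46415781] [-1.79999952e+02 -1.98218010e-02  2.33193897e+01] 21.44515873842472 0.0 [-0.22393176 -0.34623983 -0.69736523]
[317.97425245 228.11324468] [316.66317763 404.34438358]
[[[318.5        224.5         34.09999847]]]
```

>>> play_rows([
  [[0,0,0,0,0,0]],
], jaw=0.15)

```text
time: 6.65
tool_pos: [559.4, 267.3, 94.6]
tcp_rot: [180.0, -0.0, 23.3]
ft_force: [0.6, -0.5, 1.3]
finger_gap: 16.6
grip_force: 40.4
```

>>> play_rows([
  [[0,0,0,0,0,0],[0,0,0,0,0,0]],
], jaw=0.1)

```text
time: 6.85
tool_pos: [559.4, 267.2, 94.6]
tcp_rot: [180.0, -0.0, 23.3]
ft_force: [0.2, 0.4, 3.4]
finger_gap: 16.8
grip_force: 40.5
```

>>> play_rows([
  [[0,0,0,0,0,0],[0,0,0,0,0,0]],
], squeeze=80)

```text
time: 7.05
tool_pos: [559.5, 267.3, 94.7]
tcp_rot: [180.0, -0.0, 23.3]
ft_force: [-0.3, -0.0, 5.2]
finger_gap: 15.5
grip_force: 80.0
```

>>> play_rows([
  [[0,0,-0.3,0,0,0],[0,0,-0.8,0,0,0],[0,0,-1.5,0,0,0],[0,0,-1.5,0,0,0]],
])

```text
time: 7.45
tool_pos: [559.8, 267.4, 110.4]
tcp_rot: [180.0, -0.1, 23.3]
ft_force: [0.2, 0.1, -2.4]
finger_gap: 15.3
grip_force: 79.2
```

```bash
cat > b.py <<'E'
from h import *
s=sensors.sense();print(s['time'],s['tool_pos'].round(1),s['tcp_rot'].round(2),s['finger_gap'],s['grip_force'],s['ft_force'].round(1),s['wrist_torque'].round(2))
d=cam('wrist');g=cv2.cvtColor(d['pixels'],cv2.COLOR_RGB2GRAY)
c=cv2.HoughCircles(cv2.GaussianBlur(g[100:300,220:420],(5,5),1),cv2.HOUGH_GRADIENT,1,50,param1=60,param2=15,minRadius=25,maxRadius=45);print(c+[220,100,0] if c is not None else None)
E
python3 b.py
```

```text
7.45 [559.8 267.4 110.4] [ 1.800e+02 -9.000e-02  2.332e+01] 15.3481447548359 79.17214393615723 [ 0.2  0.1 -2.4] [ 0.01 -0.02 -0.04]
[[[316.5        221.5         35.09999847]]]
```

>>> play_rows([
  [[0,0,-3,0,0,0],[0,0,-7,0,0,0],[0,0,-10.5,0,0,0],[0,0,-12,0,0,0],[0,0,-12,0,0,0]],
])

```text
time: 8.0
tool_pos: [560.7, 267.8, 232.1]
tcp_rot: [180.0, -0.3, 23.3]
ft_force: [-0.1, -0.5, -3.7]
finger_gap: 15.4
grip_force: 79.2
```

```bash
cat >> b.py <<'E'
x,y,rr=(c+[220,100,0])[0,0]
T=d['T_tool_cam'];o,v=ray(dict(d,R=np.linalg.inv(T)[:3,:3],t=np.linalg.inv(T)[:3,3]),(x,y))
for z in(-26,-29.4,-32):print('ball in tool',(o+v*(z-o[2])/v[2]).round(1))
# bar edges
for yy in (255,262,270,278,285):
    row=g[yy,285:350].astype(float);gr=np.gradient(cv2.GaussianBlur(row[None],(5,1),1)[0]);print(yy,285+gr[:33].argmin(),285+33+gr[33:].argmax(),end=' | ')
a,b=cam('scene'),cam('side')
for n,q in(('a',a),('b',b)):np.save(n+'l.npy',q,allow_pickle=True)
E
python3 b.py
```

```text
8.0 [560.7 267.8 232.1] [179.99  -0.3   23.32] 15.364875884466077 79.24530029296875 [-0.1 -0.5 -3.7] [-0.03 -0.03  0.04]
[[[317.5        221.5         34.29999924]
  [315.5        275.5         44.40000153]]]
ball in tool [ 38.7   0.8 -26. ]
ball in tool [ 39.7   0.8 -29.4]
ball in tool [ 40.6   0.7 -32. ]
255 294 341 | 262 294 340 | 270 294 340 | 278 294 340 | 285 294 340 |
```

>>> play_rows([
  [[-1.5,2.5,0,0,0,1.5],[-3.5,5.8,0,0,0,3],[-5.6,9.3,0,0,0,4.5],[-7.7,12.8,0,0,0,6],[-9.8,16.2,0,0,0,8]],
])

```text
time: 8.65
tool_pos: [531.5, 78.1, 226.1]
tcp_rot: [-180.0, 0.3, 15.3]
ft_force: [0.7, 0.5, -3.0]
finger_gap: 15.1
grip_force: 79.2
```

Run:
```python
from h import *
s=sensors.sense();p=s['tool_pos'];y=np.radians(s['tcp_rot'][2]);print(s['time'],p,s['tcp_rot'],s['finger_gap'],s['grip_force'])
D=np.array([508.1,-104.6])-p[:2];print(D@[np.cos(y),np.sin(y)],D@[np.sin(y),-np.cos(y)])
```

```text
8.65 [531.46964738  78.08465154 226.12523883] [-179.95113545    0.2501791    15.27158895] 15.077514364738507 79.19010043144226
-70.66259551722156 170.07827586722212
```

>>> play_rows([
  [[-2,4.4,0,0,0,1.5],[-4,8.8,0,0,0,3],[-6,13.2,0,0,0,4.5],[-7.2,16.2,0,0,0,5.6],[-7.4,17.1,0,0,0,5.6]],
])

```text
time: 9.15
tool_pos: [505.1, -107.8, 226.4]
tcp_rot: [-179.9, 0.2, 9.5]
ft_force: [-0.6, 0.1, -2.8]
finger_gap: 15.3
grip_force: 79.2
```

>>> play_rows([
  [[0,0,0,0,0,0],[0,0,0,0,0,0],[0,0,0,0,0,0]],
])

```text
time: 9.45
tool_pos: [507.0, -103.4, 228.5]
tcp_rot: [-179.9, 0.1, 9.8]
ft_force: [0.3, -0.5, -3.2]
finger_gap: 15.4
grip_force: 79.2
```

```bash
python3 b.py
python3 - <<'E'
from h import *
a,b=cam('scene'),cam('side');A=cam('wrist')
c=lambda im,x,y,w=80,h=60:cv2.resize(im[y:y+h,x:x+w],(400,300),interpolation=cv2.INTER_CUBIC)
m=np.vstack([np.hstack([c(a['pixels'],220,130,120,90),c(b['pixels'],310,130,120,90)]),np.hstack([c(A['pixels'],200,130,240,180),c(b['pixels'],318,180)])])
cv2.imwrite('pics/f1.png',cv2.convertScaleAbs(m[...,::-1],alpha=1.5))
E
```

```text
9.45 [ 507.  -103.4  228.5] [-1.7994e+02  5.0000e-02  9.8200e+00] 15.434145666391604 79.23402070999146 [ 0.3 -0.5 -3.2] [-0.01 -0.04  0.  ]
[[[316.5        220.5         34.29999924]
  [291.5        153.5         38.79999924]
  [348.5        153.5         36.59999847]]]
ball in tool [ 39.2   0.3 -26. ]
ball in tool [ 40.3   0.3 -29.4]
ball in tool [ 41.1   0.3 -32. ]
255 294 340 | 262 294 340 | 270 294 340 | 278 294 340 | 285 294 340 |
```

View pics/f1.png

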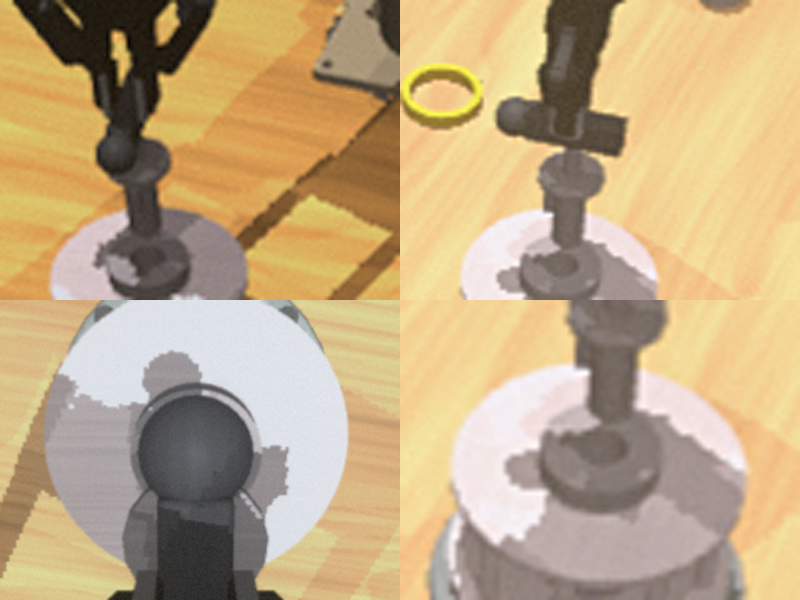

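The shaft hangs upright over the hub, with the foot's bottom edge at scene (263.5,200) and side (360.4,204) and the collar at scene (261.4,178) and side (361.3,182.5). I'll triangulate these against the hub in the same two views.

Run:
```python
from h import *
a,b=cam('scene'),cam('side')
f=tri(a,(263.5,199),b,(360.4,203));c=tri(a,(261.4,178),b,(361.3,182.5));h=tri(a,(264.4,206.8),b,(358.6,209.4))
print(f,c,h,c-f,f-h)
# predicted shaft from wrist
s=sensors.sense();y=np.radians(s['tcp_rot'][2]);X=s['tool_pos'][:2]-3.5*np.array([np.cos(y),np.sin(y)]);print('axis pred',X)
for z in(146,210-1):print(proj(a,np.r_[X,z]),proj(b,np.r_[X,z]))
print(proj(a,np.array([503.7,-105.4,120])),proj(b,np.array([503.7,-105.4,120])))
```

```text
[ 496.28506228 -106.35667002  140.16292656] [ 499.18659893 -104.08087057  211.23096911] [ 498.84910659 -105.22455131  116.26348531] [ 2.90153665  2.27579945 71.06804255] [-2.56404431 -1.1321187  23.89944125]
axis pred [ 503.74367484 -105.15494557]
[262.21362626 198.90200209] [357.32566823 201.12417553]
[259.87754289 179.2991129 ] [359.28790268 182.83397411]
[263.03973827 206.49591244] [356.61387366 208.21096162]
```

>>> play_rows([
  [[0.1,0,0.8,0,0,0],[0.1,0,1.6,0,0,0],[0.1,0,2.4,0,0,0],[0.1,0,2.4,0,0,0]],
])

```text
time: 10.25
tool_pos: [506.9, -104.4, 202.9]
tcp_rot: [-179.9, 0.2, 9.7]
ft_force: [-0.6, 0.3, -1.9]
finger_gap: 15.4
grip_force: 79.2
```

>>> play_rows([
  [[0,0,0.3,0,0,0],[0,0,0.6,0,0,0],[0,0,0.6,0,0,0]],
])

```text
time: 10.55
tool_pos: [508.0, -104.7, 198.9]
tcp_rot: [-180.0, 0.0, 9.7]
ft_force: [1.1, -0.7, -3.1]
finger_gap: 15.0
grip_force: 79.2
```

>>> play_rows([
  [[0,0,0.3,0,0,0],[0,0,0.6,0,0,0],[0,0,0.6,0,0,0]],
])

```text
time: 10.85
tool_pos: [508.0, -104.6, 192.8]
tcp_rot: [-180.0, 0.0, 9.7]
ft_force: [1.3, 0.6, -4.5]
finger_gap: 15.3
grip_force: 79.2
```

>>> play_rows([
  [[0,0,0.4,0,0,0],[0,0,0.8,0,0,0],[0,0,1.2,0,0,0],[0,0,1.2,0,0,0]],
])

```text
time: 11.25
tool_pos: [507.7, -104.5, 180.3]
tcp_rot: [-180.0, 0.1, 9.7]
ft_force: [1.3, -0.2, -4.1]
finger_gap: 15.4
grip_force: 79.2
```

>>> play_rows([
  [[0,0,0.3,0,0,0],[0,0,0.6,0,0,0],[0,0,0.9,0,0,0],[0,0,0.9,0,0,0]],
])

```text
time: 11.65
tool_pos: [507.8, -104.6, 171.6]
tcp_rot: [-180.0, 0.0, 9.7]
ft_force: [1.3, -0.1, -4.0]
finger_gap: 15.3
grip_force: 79.2
```

>>> play_rows([
  [[0,0,0.3,0,0,0],[0,0,0.6,0,0,0],[0,0,0.6,0,0,0]],
])

```text
time: 11.95
tool_pos: [507.8, -104.6, 165.6]
tcp_rot: [-180.0, 0.0, 9.7]
ft_force: [0.9, 0.8, -3.7]
finger_gap: 15.2
grip_force: 79.2
```

>>> play_rows([
  [[0,0,0.4,0,0,0],[0,0,0.8,0,0,0],[0,0,0.8,0,0,0]],
])

```text
time: 12.25
tool_pos: [507.7, -104.6, 157.3]
tcp_rot: [-180.0, 0.1, 9.7]
ft_force: [0.8, 0.3, -4.3]
finger_gap: 15.3
grip_force: 79.2
```

>>> play_rows([
  [[0,0,0.4,0,0,0],[0,0,0.8,0,0,0],[0,0,0.8,0,0,0]],
])

```text
time: 12.55
tool_pos: [508.3, -104.7, 150.3]
tcp_rot: [180.0, -0.0, 9.7]
ft_force: [0.2, 0.5, 3.4]
finger_gap: 15.3
grip_force: 80.0
```

>>> play_rows([
  [[0,0,0.3,0,0,0],[0,0,0.6,0,0,0],[0,0,0.6,0,0,0]],
])

```text
time: 12.85
tool_pos: [508.4, -104.8, 144.4]
tcp_rot: [180.0, -0.0, 9.7]
ft_force: [-0.2, 0.4, 6.4]
finger_gap: 15.5
grip_force: 80.3
```

```bash
python3 b.py
```

```text
12.85 [ 508.4 -104.8  144.4] [ 1.7998e+02 -4.0000e-02  9.7200e+00] 15.520468256455995 80.32022953033447 [-0.2  0.4  6.4] [ 0.19 -0.11 -0.04]
[[[318.5        223.5         36.59999847]
  [351.5        158.5         40.        ]]]
ball in tool [ 37.9   1.1 -26. ]
ball in tool [ 39.    1.1 -29.4]
ball in tool [ 39.8   1.  -32. ]
255 293 341 | 262 294 340 | 270 294 340 | 278 294 340 | 285 294 340 |
```

>>> play_rows([
  [[0,0,0.2,0,0,0],[0,0,0.4,0,0,0],[0,0,0.4,0,0,0]],
])

```text
time: 13.3
tool_pos: [508.6, -104.8, 140.8]
tcp_rot: [180.0, -0.1, 9.7]
ft_force: [0.0, 0.3, 7.2]
finger_gap: 15.2
grip_force: 80.5
```

>>> play_rows([
  [[0,0,0.1,0,0,0],[0,0,0.2,0,0,0],[0,0,0.2,0,0,0]],
])

```text
time: 13.6
tool_pos: [508.9, -104.9, 139.3]
tcp_rot: [180.0, -0.1, 9.7]
ft_force: [-0.5, 0.4, 7.9]
finger_gap: 15.3
grip_force: 80.6
```

>>> play_rows([
  [[0,0,0.05,0,0,0],[0,0,0.1,0,0,0],[0,0,0.1,0,0,0]],
])

```text
time: 13.9
tool_pos: [509.1, -105.0, 139.2]
tcp_rot: [179.9, -0.1, 9.7]
ft_force: [-2.9, 1.2, 13.0]
finger_gap: 15.2
grip_force: 81.3
```

>>> play_rows([
  [[0,0,0.05,0,0,0],[0,0,0.1,0,0,0],[0,0,0.1,0,0,0],[0,0,0.1,0,0,0],[0,0,0.1,0,0,0]],
])

```text
time: 14.4
tool_pos: [509.3, -105.0, 139.2]
tcp_rot: [179.9, -0.2, 9.7]
ft_force: [-5.1, 2.9, 19.5]
finger_gap: 15.6
grip_force: 82.1
```

```bash
python3 b.py
python3 - <<'E'
from h import *
s=sensors.sense();print(s['time'],s['tool_pos'],s['ft_force'],s['grip_force'])
E
```

```text
14.4 [ 509.3 -105.   139.2] [ 1.7991e+02 -1.7000e-01  9.7200e+00] 15.587280640806444 82.07973003387451 [-5.1  2.9 19.5] [0.53 1.03 0.04]
[[[316.5        221.5         34.40000153]
  [351.5        158.5         37.70000076]
  [297.5        155.5         27.39999962]]]
ball in tool [ 38.8   0.3 -26. ]
ball in tool [ 39.8   0.3 -29.4]
ball in tool [ 40.7   0.3 -32. ]
255 294 341 | 262 293 340 | 270 294 340 | 278 294 340 | 285 294 340 | 14.55 [ 509.25745186 -105.03614916  139.16866686] [-4.72992229  1.52879191 20.10562912] 82.0775306224823
```

```bash
python3 -c "
from bench import job
print(job.hand_in())"
```

```text
the job is handed in; nothing more can be done
None
```

The shaft is in the hub with its key in the keyway and the collar pressed home, still gripped and held down. The job was handed in at 14.6 s, after a first grasp that slipped and had to be redone, and no verdict came back.

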